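# Take the worn burnishing drum off its left-hand-threaded spindle

## Task

The worn dark-wood drum has to come off the edge-burnishing machine. Its brass nut has a left-hand thread, so undo it the opposite way from a normal nut (clockwise seen from above), letting it climb as it turns and never pulling, pressing or twisting hard against the thread; once it is loose, lift it off the spindle and set it down in the blue dish. Then lift the drum off and set it upright, fully down, on the free peg of the wooden stand; drop neither part, and leave the spare drum, the jar and the mallet where they are.

Things in the scene. Friction and masses are not known exactly. Their poses are not given: they have to be found in the camera images.
- nut: Brass hexagon nut, left-hand thread, on the upright spindle above the drum; finger-tight. 36 mm across flats, hexagon 22 mm high on a round flange 48 mm wide, 4 mm thick; 26 in all, 110 g; a notch round the corners marks it left-hand. Origin: centre of underside, z up; x is square to a pair of flats, the others at 60 and 120 degrees. Clockwise from above (yaw falling) undoes it; let go, it stays.
- spindle: Steel spindle, fixed, locked against turning; axes as the machine's. Coarse left-hand thread with about 2 mm of play: turned clockwise the nut climbs by itself, so the hand must rise with it and stay centred by feel. It comes free after a third to two thirds of a turn, felt by a light tug up (3 to 5 N). Over 20 N between nut and spindle spoils the thread. Anticlockwise jams.
- spindle_tip (a point): Centre of the spindle's plain 14 mm upper end, seen in the nut's bore, 174 mm above the bench; nut and drum are clear of the spindle when their undersides are above this.
- drum: Worn burnishing drum on the spindle under the nut: dark wood, 54 mm across, 45 mm high, four grooves round its lower part, bore 27 mm, about 110 g, loose. Origin: centre of underside, z up along the bore. On the machine its underside is 99 to 103 mm above the bench (103 once the nut is off).
- machine: Edge-burnishing machine, fixed: cream housing with a flat dark top 206 x 176 mm, 90 mm high. Origin: at bench level on the spindle's axis; x points from the switch side (80 mm away) to the back (120 mm), z up. A sprung washer under the drum (4 mm travel) pushes drum and nut up against the thread with a few newtons.
- dish: Blue open parts dish, fixed to the bench, 140 mm (its x) by 120 mm (its y) outside, 26 mm high, walls and floor 4 mm thick. Origin: centre of its underside, at bench level.
- stand: Wooden drum stand, fixed to the bench: a base 180 mm (its x) by 74 mm (its y), 18 mm thick, with two upright pegs 18 mm in diameter and 38 mm high on its x axis, 48 mm either side of the middle. Origin: centre of its underside. The peg at +x carries the spare drum, the one at -x is free.
- free_peg (a point): Foot of the free peg: on the peg's axis, at the top face of the stand's base (18 mm above the bench); the peg rises 38 mm above this point, with a tapered end. A drum fully down has its underside here.
- spare_drum: Light-wood drum of the same size as the worn one, loose on the stand's other peg; not to be disturbed. Origin: centre of its underside.
- dye_jar: Closed amber jar of edge dye with a black cap, 52 mm across, 62 mm high, loose on the bench; not to be disturbed. Origin: centre of its underside.
- mallet: Mallet with a pale cylindrical head (42 mm across, 85 mm long, lying along its y) and a wooden handle reaching 200 mm towards its -x, lying loose on the bench; not to be disturbed. Origin: under the middle of the head.
Things that resemble listed ones, but are neither listed nor needed, are in the scene too. Of the things shaped like the nut, the brass one is meant.

How it is judged:
On the way, in this order (a step that is already met when the one before it is completed fails the run):
1. the nut is unscrewed and lifted off, its underside above the spindle's tip, touching the spindle no more (z of nut in the frame of machine above 0.178 m and contact force between nut and spindle below 0.1 N), for 0.1 s.
2. the nut lies in the blue dish at rest, let go (x of nut in the frame of dish between -0.058 and 0.058 m and y of nut in the frame of dish between -0.048 and 0.048 m and z of nut in the frame of dish below 0.032 m and linear speed of nut below 0.02 m/s and contact force between the fingers and nut below 0.1 N), for 0.2 s.
3. the drum is lifted off, its underside above the spindle's tip (z of drum in the frame of machine above 0.178 m), for 0.1 s.
At the end, for the whole second after the job is handed in: nut at rest in the blue dish (underside centre within 58 mm along x and 48 mm along y of the dish's middle, at most 32 mm above the bench); drum at rest, upright within 0.08 rad, fully down on the free peg (underside at most 22 mm above the bench, within 7 mm of the peg's axis) (x of nut in the frame of dish between -0.058 and 0.058 m and y of nut in the frame of dish between -0.048 and 0.048 m and z of nut in the frame of dish below 0.032 m and linear speed of each of nut, drum below 0.02 m/s and horizontal distance between drum and free_peg below 0.007 m and z of drum in the frame of stand below 0.022 m and angle between drum's own z axis and vertical below 0.08 rad); the robot touches nothing.
It fails at once if the thread is forced: nut and spindle press on one another with more than 20 N (contact force between nut and spindle above 20 N).
It fails at once if the nut or the drum is dropped (falls freely, more than about 20 mm) ((linear speed of nut above 0.6 m/s and contact force between the fingers and nut below 0.05 N) or (linear speed of drum above 0.6 m/s and contact force between the fingers and drum below 0.05 N)).
It fails at once if a bystander (spare drum, dye jar or mallet) is pushed more than 20 mm out of its place (distance of any of spare_drum, dye_jar, mallet from where it was at the start of the episode above 0.02 m).
It also fails if it takes over 72 s, if anything falls off the work surface, if the arm or the gripper's body presses on something with over 40 N, if the wrist force passes 120 N, or if a joint passes its speed limit or range.

## Robot

A 6-joint arm with a two-finger parallel gripper is mounted at the origin on the work surface. World frame = base frame: x ahead of the robot, y to its left, z up, the work surface at z = 0. Lengths are in m, angles in rad, forces in N, time in s.
With the tool pointing down it reaches from about 0.275 to 1 m from the base axis. Payload 8.4 kg.
Tool frame: the origin (TCP) lies on the centre line of the jaws, within the pads' length; the fingertips stand 17 mm ahead of it and the grasp point (between the pads) lies 2 mm behind it (bot.tcp_to_tips is the y of the fingertips in the tool frame, in m); y points along the fingers, z is the direction in which the jaws open and shut, and the axes are right-handed (so a half turn about y gives the same grasp; the last joint's range is limited). The gripper opens to 85 mm and grips with 20 to 120 N. Pads are 22 mm wide; open, the fingers measure 114 mm over their backs; the gripper's body (76 mm by 85 mm) begins 54 mm behind the grasp point. The pads swing forward as they close: fully open they stand 13 mm farther back than shut.
Start: joints at [1.157, 0.353, 1.633, -0, 1.155, -0.002], TCP at [0.25, 0.573, 0.248] pointing down, gripper open.
Joint ranges: [-2.63, 2.63], [-0.92, 2.1], [0.06, 2.66], [-1.3, 4.44], [0, 2.69], [-3.02, 3.02]. Speed limits (rad/s): [2.22, 2.22, 2.79, 3.14, 3.14, 3.14].

## Interface

Orientations are given as a unit quaternion [x, y, z, w].
In Python, from workcell import bot, hand, kinematics, get_obs, vision, hand_in gives the robot as it stands. The module is installed in compiled form; this text tells all that it offers. Calls block until the motion is done:
- bot.reach(position, orientation): joint-space move of the TCP to a pose.
- bot.servo_line(position, ori=None, velocity=0.15): straight line of the TCP; ori=None keeps the orientation; velocity is the mean speed in m/s.
- bot.goto_joints(angles): joint-space move.
- hand.move_gripper(opening, strength=None): finger opening in m; strength is the grip in N (None keeps the last); returns when the fingers have stopped.
- bot.dwell(seconds).
- kinematics.solve_ik(position, orientation): joint angles nearest the present ones, or None.
- get_obs(): the state.
- vision.read_camera(name): name is "scene" or "top" or "wrist"; returns a dict with "frame" (400x640x3 uint8, red, green, blue), "intrinsics" (3x3 intrinsics, pixels), "view" (4x4, takes a point from world to camera coordinates). Camera axes: x right, y down, z forward; pixel columns grow to the right and rows downward; lengths in m; the calibration is good to about 2 mm. A picture is of the moment at which its call begins. There is no depth.
A pose or a line that the arm cannot do raises bot.IKError and nothing moves.
- hand_in(): hands the job in, once; it reports no verdict.
The state is a dict: "time_s": time; "joint_pos": joint angles; "joint_vel": joint speeds; "joint_efforts": joint torques, N m; "position": TCP position; "orientation": TCP orientation; "wrist_force": force on the tool from outside, world axes, zero at the start; "ft_torque": the same for the moment, N m; "gripper_width": finger opening in m.
Only numpy, scipy, OpenCV 4.12 (cv2) and the standard library are available. Lean on these libraries where they do the work, as an engineer would, in place of code of your own. Each camera call takes 0.05 s, during which the arm holds its last target.

## Working session

There is one attempt and no reset: what is moved stays moved. The work goes in short steps, each a Python script; the robot and the scene stay as the last script left them, time stands still between calls to the robot, and variables do not carry over. Pictures are saved under pics/ and viewed, and the job is handed in when it is done.

```bash
mkdir -p pics; ls
python3 - <<'E'
from workcell import bot, hand, kinematics, get_obs, vision
import cv2,numpy as np
for n in ["scene","top","wrist"]:
    r=vision.read_camera(n); cv2.imwrite(f"pics/{n}0.png",r["frame"][:,:,::-1]); print(n,r["intrinsics"].round(1).tolist(),r["view"].round(3).tolist())
o=get_obs(); print({k:np.round(v,3).tolist() for k,v in o.items()}); print(bot.tcp_to_tips)
E
```

```text
pics
scene [[390.6, 0.0, 319.6], [0.0, 390.6, 197.8], [0.0, 0.0, 1.0]] [[0.217, 0.976, -0.0, -0.124], [0.724, -0.161, -0.67, -0.31], [-0.654, 0.145, -0.742, 1.299], [0.0, 0.0, 0.0, 1.0]]
top [[399.2, 0.0, 321.6], [0.0, 399.2, 201.2], [0.0, 0.0, 1.0]] [[0.014, -0.999, 0.043, -0.03], [-0.986, -0.021, -0.163, 0.544], [0.163, -0.04, -0.986, 0.854], [0.0, 0.0, 0.0, 1.0]]
wrist [[287.9, 0.0, 319.5], [0.0, 287.9, 206.1], [0.0, 0.0, 1.0]] [[0.4, 0.916, -0.001, -0.626], [0.882, -0.385, 0.273, -0.034], [0.25, -0.11, -0.962, 0.378], [0.0, 0.0, 0.0, 1.0]]
{'time_s': 0.15, 'joint_pos': [1.157, 0.353, 1.634, -0.0, 1.155, -0.002], 'joint_vel': [0.001, -0.003, -0.001, 0.0, 0.0, -0.001], 'joint_efforts': [0.0, -60.564, -34.234, 0.0, 0.006, 0.0], 'position': [0.25, 0.572, 0.248], 'orientation': [0.693, -0.145, 0.144, -0.692], 'wrist_force': [0.307, 0.182, 0.044], 'ft_torque': [0.027, -0.019, 0.031], 'gripper_width': 0.085}
0.017
```

View pics/scene0.png

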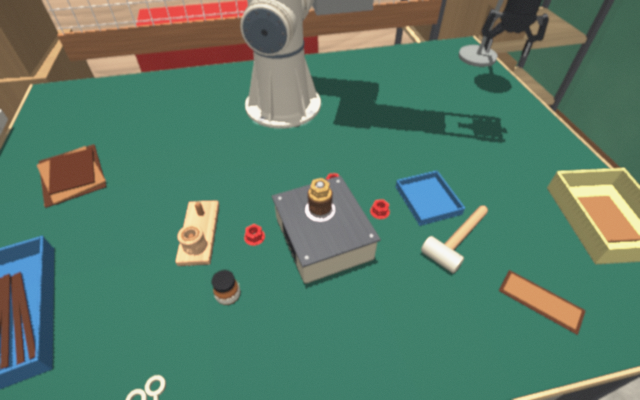

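View pics/top0.png

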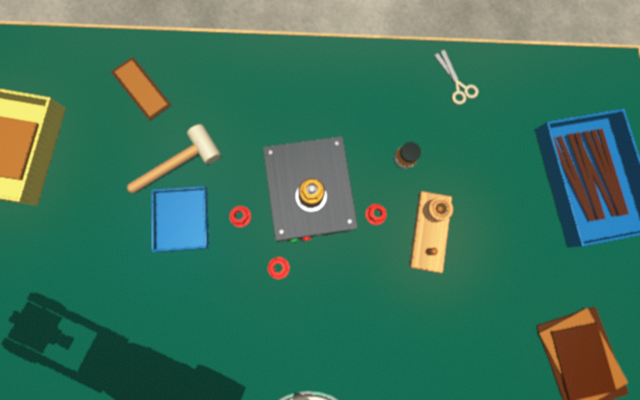

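View pics/wrist0.png

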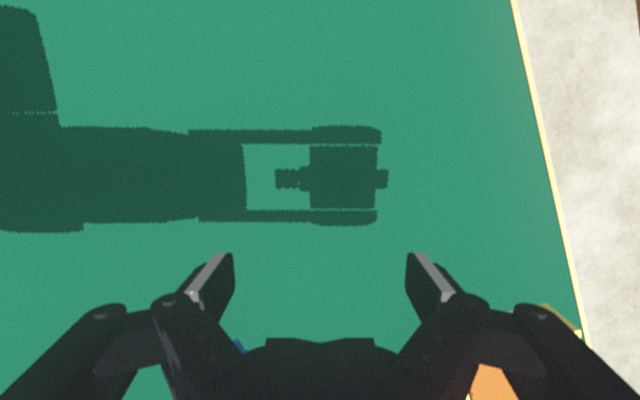

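```bash
cat > h.py <<'E'
import cv2,numpy as np
from workcell import bot, hand, kinematics, get_obs, vision
from scipy.spatial.transform import Rotation as R
def ray(r,px,z):
    K,V=r["intrinsics"],r["view"]; Rm,t=V[:3,:3],V[:3,3]
    d=Rm.T@np.linalg.solve(K,[px[0],px[1],1.]); c=-Rm.T@t
    return c+d*(z-c[2])/d[2]
def proj(r,p):
    q=r["view"][:3,:3]@np.array(p)+r["view"][:3,3]; q=r["intrinsics"]@q; return q[:2]/q[2]
def tri(rs,pxs):
    A=[];b=[]
    for r,px in zip(rs,pxs):
        V=r["view"];Rm,t=V[:3,:3],V[:3,3];d=Rm.T@np.linalg.solve(r["intrinsics"],[px[0],px[1],1.]);d/=np.linalg.norm(d);c=-Rm.T@t
        P=np.eye(3)-np.outer(d,d);A.append(P);b.append(P@c)
    return np.linalg.lstsq(np.vstack(A),np.hstack(b),rcond=None)[0]
def save(n,f,crop=None,s=1):
    if crop: f=f[crop[1]:crop[3],crop[0]:crop[2]]
    cv2.imwrite(f"pics/{n}.png",cv2.resize(f[:,:,::-1],None,fx=s,fy=s,interpolation=cv2.INTER_CUBIC))
def down(yaw):
    """tool y down, tool z (jaw direction) at world angle yaw"""
    z=np.array([np.cos(yaw),np.sin(yaw),0]);y=np.array([0,0,-1.]);x=np.cross(y,z)
    return R.from_matrix(np.stack([x,y,z],1)).as_quat()
E
python3 - <<'E'
from h import *
T=vision.read_camera("top");S=vision.read_camera("scene")
save("tcrop",T["frame"],(255,130,365,250),5)
save("scrop",S["frame"],(260,160,390,280),5)
save("tcrop2",T["frame"],(390,180,470,285),5)
save("scrop2",S["frame"],(160,190,240,280),5)
np.savez("cam.npz",Tf=T["frame"],Sf=S["frame"])
hsv=cv2.cvtColor(T["frame"],cv2.COLOR_RGB2HSV)
m=cv2.inRange(hsv,(98,120,60),(118,255,255));m[:,:140]=0;m[:,220:]=0
c=max(cv2.findContours(m,0,2)[0],key=cv2.contourArea);re=cv2.minAreaRect(c);print(re)
bx=cv2.boxPoints(re)
print("dish rim pts",[ray(T,b,.026)[:2].round(3).tolist() for b in bx],ray(T,re[0],.02).round(3))
print(R.from_quat(get_obs()['orientation']).as_matrix().round(2))
# wrist camera in tool frame
W=vision.read_camera("wrist");o=get_obs();Rt=R.from_quat(o['orientation']).as_matrix();V=W["view"]
print("cam in tool",(Rt.T@(-V[:3,:3].T@V[:3,3]-o['position'])).round(3),(V[:3,:3]@Rt).round(2))
E
```

```text
((178.94461059570312, 218.55982971191406), (63.29935836791992, 56.34295654296875), 87.79740142822266)
dish rim pts [[0.569, 0.37], [0.577, 0.244], [0.434, 0.23], [0.427, 0.353]] [0.502 0.301 0.02 ]
[[ 0.92 -0.    0.4 ]
 [-0.4  -0.    0.92]
 [ 0.   -1.   -0.  ]]
cam in tool [-0.07  -0.125  0.001] [[ 0.   -0.    1.  ]
 [ 0.96 -0.27 -0.  ]
 [ 0.27  0.96  0.  ]]
```

View pics/tcrop.png

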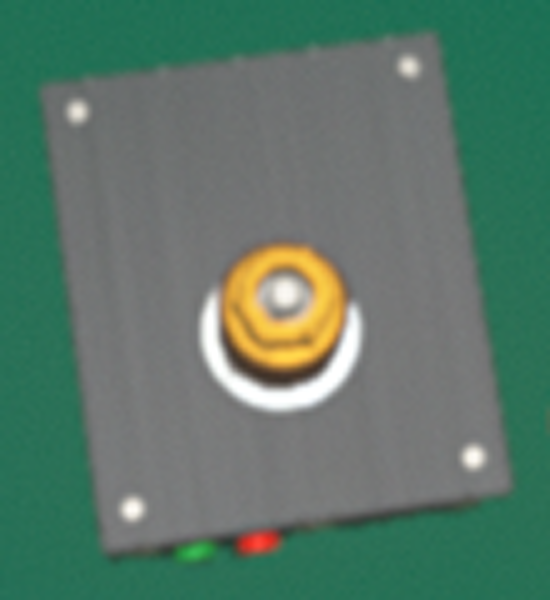

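View pics/scrop.png

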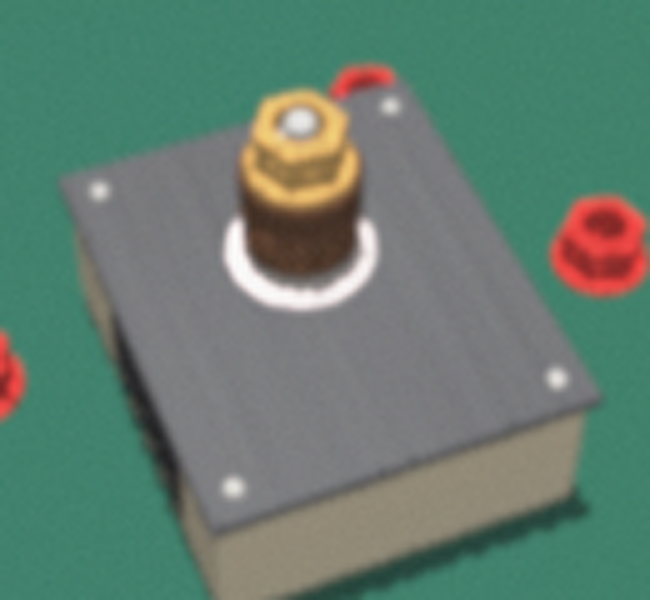

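View pics/tcrop2.png

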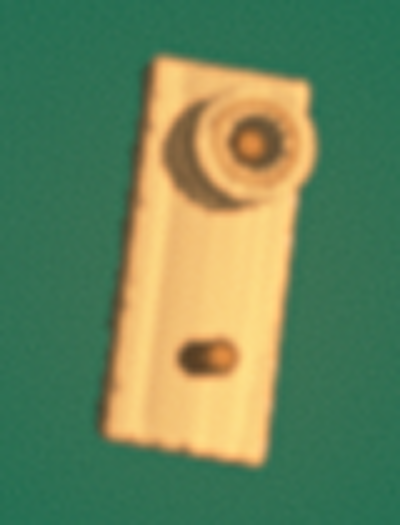

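View pics/scrop2.png

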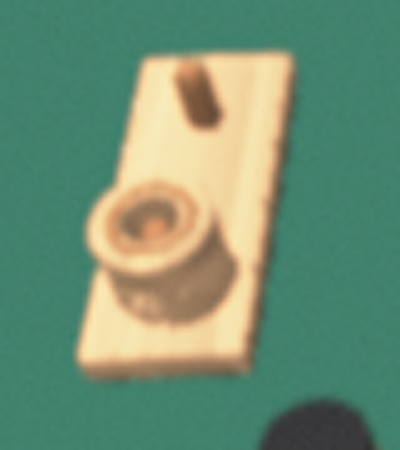

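Run:
```python
from h import *
T=vision.read_camera("top");S=vision.read_camera("scene")
tp=lambda x,y:(255+x/5-.4,130+y/5-.4); sp=lambda x,y:(260+x/5-.4,160+y/5-.4)
t=(tp(285,292),sp(299,121)); print("tip",tri([T,S],t).round(4),ray(T,t[0],.174).round(4),ray(S,t[1],.174).round(4))
ts=[tp(*p) for p in [(132,509),(77,111),(409,66),(473,457)]]; ss=[sp(*p) for p in [(99,190),(232,487),(557,378),(390,105)]]
A=[ray(T,p,.091)[:2] for p in ts];B=[ray(S,p,.091)[:2] for p in ss]
for a,b in zip(A,B): print(a.round(4),b.round(4))
for Q in(A,B):
    print("yaw",[np.degrees(np.arctan2(*(Q[j]-Q[i])[::-1])).round(2) for i,j in((0,1),(3,2))],np.degrees(np.arctan2(*(Q[0]-Q[3])[::-1])).round(2)-90)
    print(np.mean(Q,0).round(4))
pt=(390+223/5-.4,180+355/5-.4);ps=(160+190/5-.4,190+72/5-.4)
print("peg",tri([T,S],(pt,ps)).round(4),ray(T,pt,.056).round(4),ray(S,ps,.056).round(4))
print("dishT",ray(T,(178.9,218.6),.015).round(4))
hs=cv2.cvtColor(S["frame"],cv2.COLOR_RGB2HSV);m=cv2.inRange(hs,(98,120,60),(118,255,255));m[:,:380]=0;m[:160]=0;m[230:]=0
c=max(cv2.findContours(m,0,2)[0],key=cv2.contourArea);M=cv2.moments(c);q=(M['m10']/M['m00'],M['m01']/M['m00']);print(q,ray(S,q,.015).round(4))
q0=np.array(get_obs()['joint_pos'])
for y in (-180,-120,-60,0,60,120,180):
    q=kinematics.solve_ik([.5,0,.3],down(np.radians(y))); print(y,None if q is None else np.round(q,2))
```

```text
tip [0.5486 0.0046 0.1724] [0.5483 0.0046 0.174 ] [0.5501 0.0042 0.174 ]
[0.4704 0.066 ] [ 0.4945 -0.0776]
[0.6427 0.0951] [ 0.6663 -0.0493]
[ 0.667  -0.0491] [0.6425 0.0952]
[ 0.4951 -0.0778] [0.4704 0.0663]
yaw [np.float64(9.57), np.float64(9.47)] 9.75
[0.5688 0.0085]
yaw [np.float64(9.34), np.float64(9.53)] -170.48000000000002
[0.5685 0.0087]
peg [ 0.4373 -0.2702  0.0528] [ 0.4371 -0.2702  0.056 ] [ 0.4407 -0.2686  0.056 ]
dishT [0.5021 0.3032 0.015 ]
(429.18917315535776, 197.31271783463106) [0.5072 0.3013 0.015 ]
-180 None
-120 [-0.    0.11  1.83 -0.    1.2   2.09]
-60 [-0.    0.11  1.83 -0.    1.2   1.04]
0 [-0.    0.11  1.83 -0.    1.2  -0.  ]
60 [-0.    0.11  1.83 -0.    1.2  -1.05]
120 [-0.    0.11  1.83 -0.    1.2  -2.1 ]
180 None
```

Run:
```python
from h import *
bot.reach([.549,.0048,.30],down(np.radians(129.5)))
W=vision.read_camera("wrist");o=get_obs();print(o['time_s'],np.round(o['joint_pos'],2),np.round(o['wrist_force'],2))
save("w1",W["frame"]);print(proj(W,[.549,.0048,.172]));u=proj(W,[.549,.0048,.172]).astype(int)
save("w1c",W["frame"],(u[0]-60,u[1]-60,u[0]+60,u[1]+60),5)
T=vision.read_camera("wrist")
```

```text
2.75 [ 0.01  0.19  1.74  0.    1.22 -2.25] [-0.54 -0.39  0.31]
[317.44546751 201.97598395]
```

View pics/w1.png

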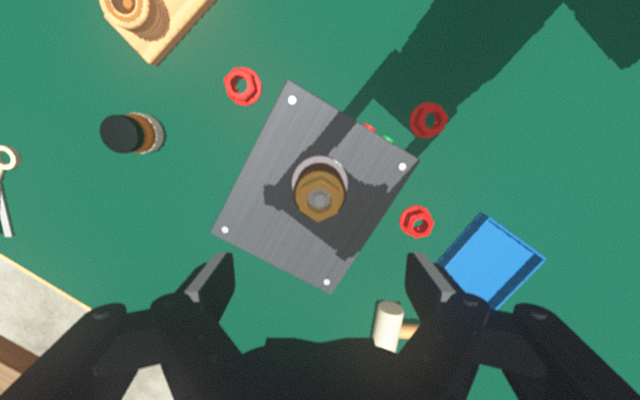

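View pics/w1c.png

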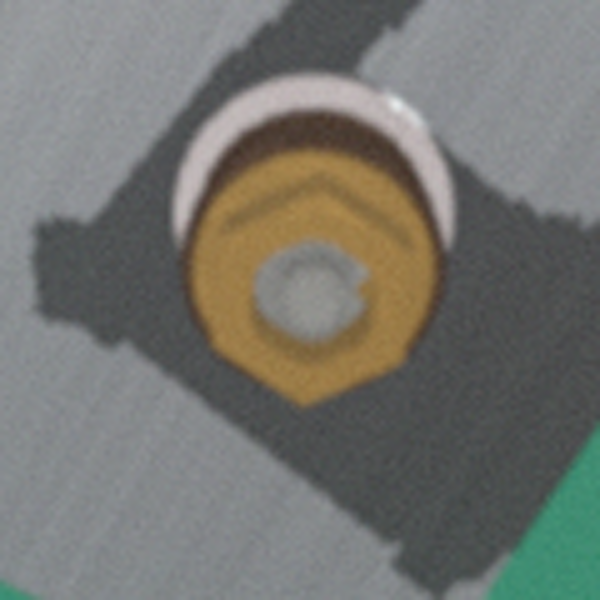

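Run:
```python
from h import *
W=vision.read_camera("wrist")
f=lambda x,y:(257+(x+.5)/5-.5,141+(y+.5)/5-.5)
C=[(319,176),(410,248),(407,352),(303,405),(210,345),(222,230)]
P=np.array([ray(W,f(*c),.172)[:2] for c in C]);print(P.round(4),P.mean(0),'opp',[((P[i]+P[i+3])/2).round(4).tolist() for i in range(3)])
a=[np.degrees(np.arctan2(*(P[i+3]-P[i])[::-1]))%60 for i in range(3)];print(a,[np.linalg.norm(P[i]-P[i+3]) for i in range(3)])
for i in range(6):
    d=P[(i+1)%6]-P[i]; print(np.degrees(np.arctan2(d[1],d[0]))%60, np.linalg.norm(d))
print("tip",ray(W,f(310,290),.174))
g=cv2.cvtColor(W["frame"],cv2.COLOR_RGB2HSV)
```

```text
[[ 0.5287 -0.0084]
 [ 0.5284  0.0126]
 [ 0.5436  0.0249]
 [ 0.5637  0.0167]
 [ 0.5656 -0.0039]
 [ 0.5473 -0.0156]] [0.54622152 0.00436888] opp [[0.5462, 0.0041], [0.547, 0.0043], [0.5455, 0.0046]]
[np.float64(35.623724723932185), np.float64(36.129083882870454), np.float64(35.27237991478097)] [np.float64(0.043067676284090986), np.float64(0.04070394670310106), np.float64(0.040677252276341856)]
30.92752672870796 0.02099780520934145
38.96065934222339 0.019582094660666714
37.77195855227461 0.02173662357550152
35.20809941203589 0.020647338147339708
32.697820403041106 0.02169574653252922
38.871834248605296 0.019966792591684178
tip [0.54546611 0.00331952 0.174     ]
```

Run:
```python
from h import *
bot.reach([.548,.0045,.30],down(np.radians(-54.5)))
W=vision.read_camera("wrist");o=get_obs();print(o['time_s'],np.round(o['joint_pos'],2),np.round(o['position'],4))
u=proj(W,[.548,.0045,.172]).astype(int);print(u);np.savez("w2.npz",f=W["frame"],i=W["intrinsics"],v=W["view"])
save("w2c",W["frame"],(u[0]-60,u[1]-60,u[0]+60,u[1]+60),5)
bot.reach([.548,.0045,.30],down(np.radians(125.5)))
print(get_obs()['time_s'])
```

```text
5.6083 [0.01 0.19 1.74 0.   1.22 0.96] [0.548  0.0045 0.3   ]
[321 203]
8.2583
```

View pics/w2c.png

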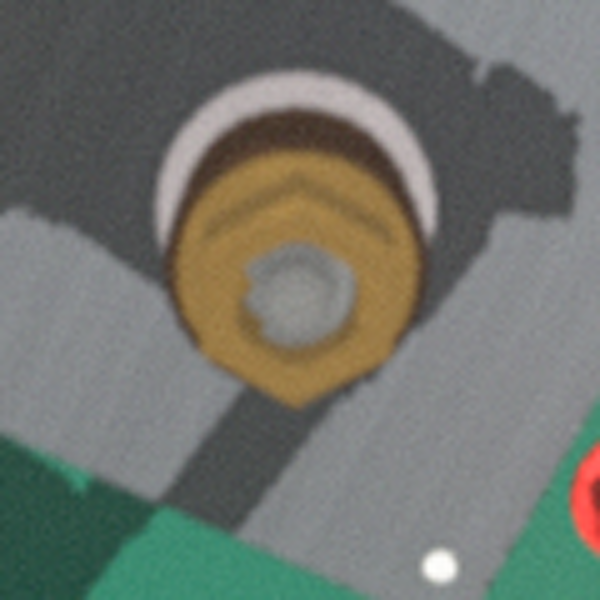

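Run:
```python
from h import *
d=np.load("w2.npz");W=dict(frame=d['f'],intrinsics=d['i'],view=d['v'])
f=lambda x,y:(261+(x+.5)/5-.5,143+(y+.5)/5-.5)
C=[(297,176),(390,240),(393,348),(297,407),(200,345),(205,236)]
P=np.array([ray(W,f(*c),.172)[:2] for c in C]);print(P.mean(0),'opp',[((P[i]+P[i+3])/2).round(4).tolist() for i in range(3)])
a=[np.degrees(np.arctan2(*(P[i+3]-P[i])[::-1]))%60 for i in range(3)];print(a,[np.linalg.norm(P[i]-P[i+3]) for i in range(3)])
print("tip",ray(W,f(297,295),.174))
```

```text
[0.54943768 0.00683503] opp [[0.5493, 0.0067], [0.5492, 0.0073], [0.5499, 0.0065]]
[np.float64(35.550067810429226), np.float64(35.29852991652683), np.float64(33.903774455571934)] [np.float64(0.043538511535644975), np.float64(0.03987391812380766), np.float64(0.04023471488785821)]
tip [0.54960505 0.00695845 0.174     ]
```

Run:
```python
from h import *
q=down(np.radians(125.3))
hand.move_gripper(.052,20)
bot.reach([.5478,.0056,.215],q)
b=get_obs();print(b['time_s'],np.round(b['wrist_force'],2),np.round(b['ft_torque'],3))
bot.servo_line([.5478,.0056,.170],q,.05)
jd=np.array([np.cos(np.radians(125.3)),np.sin(np.radians(125.3)),0])
def rep(t):
    o=get_obs();F=np.array(o['wrist_force'])-b['wrist_force'];print(t,round(o['time_s'],2),F.round(2),'jaw',round(F@jd,2),np.round(o['position'],4),round(o['gripper_width'],4),np.round(np.array(o['ft_torque'])-b['ft_torque'],3))
rep('down')
W=vision.read_camera("wrist");save("w3",W["frame"]);S=vision.read_camera("scene");save("s3",S["frame"],(260,100,380,240),5)
for w in (.042,.040): hand.move_gripper(w,20);rep(w)
```

```text
9.125 [0.7  0.   1.03] [-0.05   0.002 -0.009]
down 10.18 [-0.8  -0.25 -0.96] jaw 0.26 [0.548  0.0056 0.1702] 0.0524 [0.047 0.005 0.003]
0.042 10.54 [-0.3   0.33 -0.89] jaw 0.44 [0.5478 0.0056 0.1701] 0.042 [ 0.012  0.001 -0.003]
0.04 10.76 [-0.47  0.2  -1.9 ] jaw 0.44 [0.5478 0.0056 0.17  ] 0.0403 [ 0.033 -0.009  0.043]
```

View pics/w3.png

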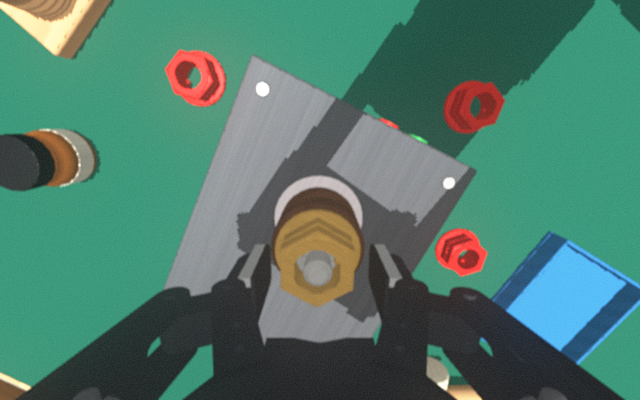

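View pics/s3.png

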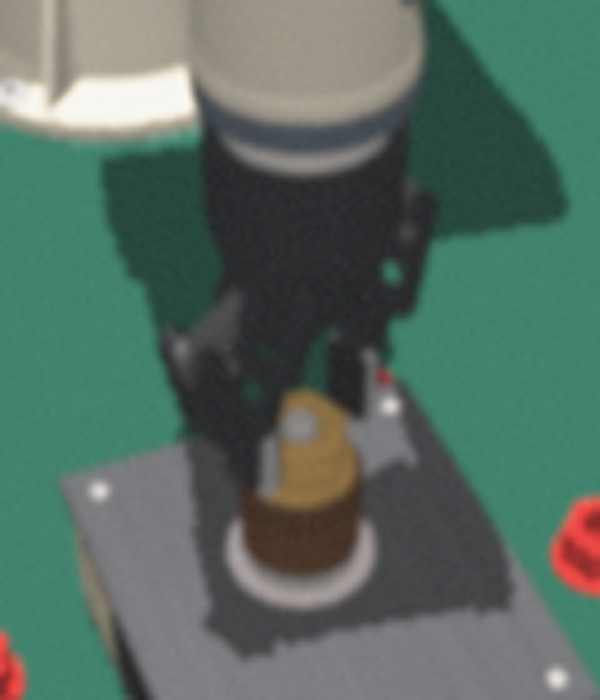

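```bash
cat >> h.py <<'E'
B=np.array([.5,0,.6])  # bias, refined
def F(n=3):
    fs=[]
    for _ in range(n):
        fs.append(get_obs()['wrist_force']); bot.dwell(.02)
    return np.mean(fs,0)
E
python3 - <<'E'
from h import *
yaw=np.radians(125.3);q=down(yaw);jd=np.array([np.cos(yaw),np.sin(yaw),0])
p=np.array([.5478,.0056,.170]);b=F();print(b.round(2))
for w in (.0385,.0375,.0365,.0355,.034):
    hand.move_gripper(w,20);f=F()-b;o=get_obs()
    print(w,round(o['time_s'],2),f.round(2),'jaw',round(f@jd,2),round(o['gripper_width'],4),np.round(o['position'],4),np.round(o['ft_torque'],3))
    if abs(f@jd)>5: p=p+jd*np.sign(f@jd)*.0007; bot.servo_line(p,q,.02); f=F()-b; print('shift',f.round(2),f@jd)
E
```

```text
[0.41 0.28 0.08]
0.0385 11.07 [ 0.54 -0.33  0.27] jaw -0.58 0.0384 [0.5479 0.0056 0.17  ] [-0.068 -0.096  0.02 ]
0.0375 11.34 [ 0.27 -1.67  0.77] jaw -1.52 0.0374 [0.548  0.0055 0.1701] [-0.256 -0.198 -0.059]
0.0365 11.61 [ 1.43 -1.51  1.41] jaw -2.06 0.0368 [0.5481 0.0055 0.1702] [-0.359 -0.331 -0.018]
0.0355 11.88 [ 1.93 -3.63  2.6 ] jaw -4.08 0.0359 [0.5481 0.0055 0.1702] [-0.553 -0.387  0.026]
0.034 12.14 [ 1.77 -3.45  3.38] jaw -3.84 0.0358 [0.5481 0.0055 0.1702] [-0.632 -0.491 -0.021]
```

```bash
cat > turn.py <<'E'
from h import *
import json
def step(s,dyaw,dz,log=True,kxy=1.2e-4,kz=1.5e-4,ft=0.):
    """one increment: yaw+dyaw(deg), z+dz, then measure and correct p by force"""
    s['yaw']+=dyaw; s['p'][2]+=dz
    j=kinematics.solve_ik(s['p'],down(np.radians(s['yaw'])))
    bot.goto_joints(j)
    o=get_obs();f=np.array(o['wrist_force'])-s['b']
    if log: print(round(o['time_s'],2),round(s['yaw'],1),f.round(1),np.array(o['ft_torque']).round(2)[2],np.array(o['position']).round(4),np.array(s['p']).round(4),round(o['gripper_width'],4))
    s['p']=(np.array(s['p'])+np.array([kxy,kxy,kz])*np.clip(f-[0,0,ft],-6,6)).tolist()
    return f,o
E
python3 - <<'E'
from turn import *
s=dict(p=[.5478,.0056,.170],yaw=125.3,b=[.45,.1,.5])
for i in range(4): step(s,0,0)
step(s,-3,0);step(s,-3,0)
step(s,0,0)
json.dump(s,open('s.json','w'))
E
```

```text
12.39 125.3 [ 2.9 -4.   3.6] 0.02 [0.5481 0.0055 0.1702] [0.5478 0.0056 0.17  ] 0.0355
12.64 125.3 [ 2.3 -1.3  1.7] 0.03 [0.548  0.0053 0.1704] [0.5481 0.0051 0.1705] 0.0354
12.89 125.3 [ 0.6  0.5 -1.3] -0.0 [0.548  0.0052 0.1705] [0.5484 0.005  0.1708] 0.0356
13.14 125.3 [ 0.1  0.1 -0.6] -0.04 [0.5481 0.0052 0.1704] [0.5485 0.005  0.1706] 0.0359
13.39 122.3 [-1.5 -1.4  2.5] -0.03 [0.5481 0.005  0.1705] [0.5485 0.005  0.1705] 0.0353
13.64 119.3 [-2.1 -0.3 -0. ] -0.02 [0.5479 0.0047 0.1707] [0.5483 0.0049 0.1709] 0.0355
13.89 119.3 [-0.3 -1.3 -0.4] -0.04 [0.548  0.0047 0.1708] [0.5481 0.0048 0.1709] 0.0357
```

Run:
```python
from turn import *
s=json.load(open('s.json'))
for i in range(12):
    f,o=step(s,-5,.0002)
    if np.linalg.norm(f)>9: print('stop');break
json.dump(s,open('s.json','w'))
```

```text
14.14 114.3 [ 0.2 -1.1 -1.5] -0.06 [0.548  0.0046 0.1709] [0.548  0.0047 0.171 ] 0.0356
14.39 109.3 [-0.9 -1.7  0. ] -0.03 [0.5481 0.0045 0.171 ] [0.5481 0.0046 0.171 ] 0.035
14.64 104.3 [-1.4 -1.2  0.8] 0.03 [0.548  0.0043 0.1712] [0.548  0.0043 0.1712] 0.0356
14.89 99.3 [-1.   0.1 -0.7] -0.03 [0.5479 0.0042 0.1715] [0.5478 0.0042 0.1715] 0.0355
15.14 94.3 [ 0.4 -0.2 -1.4] -0.08 [0.5479 0.0042 0.1716] [0.5477 0.0042 0.1716] 0.0354
15.39 89.3 [ 0.4 -1.  -0.3] -0.04 [0.5478 0.0042 0.1717] [0.5477 0.0042 0.1716] 0.0355
15.64 84.3 [-0.   0.3  0.7] -0.03 [0.5479 0.0041 0.1718] [0.5478 0.0041 0.1717] 0.0355
15.89 79.3 [ 0.5 -0.2 -1.6] 0.02 [0.5479 0.0041 0.1721] [0.5478 0.0041 0.172 ] 0.0355
16.14 74.3 [-0.6  0.7  0.8] 0.01 [0.548  0.0041 0.1721] [0.5478 0.0041 0.172 ] 0.0357
16.39 69.3 [ 0.6 -1.4 -0.1] -0.04 [0.5478 0.0041 0.1723] [0.5477 0.0042 0.1723] 0.0354
16.64 64.3 [ 0.8 -0.9 -0.3] -0.08 [0.5479 0.0039 0.1725] [0.5478 0.004  0.1725] 0.0356
16.89 59.3 [ 0.7 -0.4  0. ] -0.05 [0.5479 0.0038 0.1726] [0.5479 0.0039 0.1727] 0.0351
```

```bash
cat >> turn.py <<'E'
def tug(s,n=8,d=.0005,lim=-4.):
    z0=s['p'][2]
    for i in range(n):
        s['p'][2]+=d
        bot.goto_joints(kinematics.solve_ik(s['p'],down(np.radians(s['yaw']))))
        o=get_obs();f=np.array(o['wrist_force'])-s['b'];print('  tug',round(o['time_s'],2),f.round(1),np.round(o['position'],4))
        if f[2]<lim:
            s['p'][2]=z0; bot.goto_joints(kinematics.solve_ik(s['p'],down(np.radians(s['yaw'])))); return False
        s['p'][:2]=(np.array(s['p'][:2])+1e-4*f[:2]).tolist()
    return True
E
python3 - <<'E'
from turn import *
s=json.load(open('s.json'))
for i in range(11):
    f,o=step(s,-6,.00017)
    if np.linalg.norm(f)>9: print('stop');break
print(tug(s))
json.dump(s,open('s.json','w'))
E
```

```text
17.14 53.3 [-0.5 -0.9 -0.8] 0.01 [0.548  0.0038 0.1728] [0.548  0.0038 0.1728] 0.0355
17.39 47.3 [-0.2 -0.9  0. ] 0.01 [0.5479 0.0037 0.1729] [0.548  0.0037 0.1729] 0.0353
17.64 41.3 [-1.  -0.7 -0.6] -0.02 [0.5479 0.0036 0.1731] [0.5479 0.0036 0.1731] 0.0354
17.89 35.3 [ 0.1 -0.2 -0.7] 0.01 [0.5478 0.0035 0.1731] [0.5478 0.0035 0.1731] 0.0353
18.14 29.3 [-0.3 -0.3  0.2] -0.05 [0.5478 0.0035 0.1732] [0.5478 0.0035 0.1732] 0.0353
18.39 23.3 [-0.1 -0.  -1.2] -0.01 [0.5478 0.0034 0.1734] [0.5478 0.0035 0.1734] 0.0354
18.64 17.3 [-0.4  0.2 -1.1] -0.02 [0.5478 0.0034 0.1734] [0.5478 0.0035 0.1734] 0.0356
18.89 11.3 [-0.4 -0.3  0.8] 0.02 [0.5477 0.0035 0.1734] [0.5477 0.0035 0.1734] 0.0353
19.14 5.3 [-0.7 -0.2 -1.2] -0.02 [0.5476 0.0034 0.1736] [0.5477 0.0035 0.1737] 0.0353
19.39 -0.7 [-0.1 -1.1 -1.4] 0.0 [0.5476 0.0034 0.1736] [0.5476 0.0034 0.1737] 0.0357
19.64 -6.7 [-0.5 -0.9 -1.6] 0.04 [0.5476 0.0033 0.1736] [0.5476 0.0033 0.1736] 0.0355
  tug 19.89 [-1.1 -0.5 -1. ] [0.5475 0.0032 0.1739]
  tug 20.14 [-1.8  0.1 -2.1] [0.5474 0.0032 0.1744]
  tug 20.39 [ 0.2 -0.4 -2.6] [0.5472 0.0032 0.1749]
  tug 20.64 [-0.5 -0.  -2.1] [0.5472 0.0031 0.1753]
  tug 20.89 [-0.5 -0.3 -6.2] [0.5471 0.0031 0.1757]
False
```

Run:
```python
from turn import *
s=json.load(open('s.json'))
s['p'][2]+=.0005
ok=False
for k in range(3):
    for i in range(4):
        f,o=step(s,-6,.0002,ft=-1)
        if np.linalg.norm(f)>9: print('stop');break
    ok=tug(s,7,.0007)
    if ok: break
print(ok)
json.dump(s,open('s.json','w'))
```

```text
21.39 -12.7 [-0.6 -0.1 -0.9] 0.02 [0.5472 0.0032 0.1742] [0.5472 0.0031 0.1741] 0.0359
21.64 -18.7 [-0.9 -0.2 -1. ] 0.01 [0.5471 0.0031 0.1743] [0.5471 0.0031 0.1743] 0.0356
21.89 -24.7 [-0.2 -0.3 -2. ] 0.04 [0.5471 0.0031 0.1745] [0.547  0.0031 0.1745] 0.0354
22.14 -30.7 [ 0.6 -1.1 -1.4] -0.02 [0.547  0.003  0.1745] [0.547  0.003  0.1746] 0.0356
  tug 22.39 [-1.1 -0.  -1.9] [0.5471 0.0029 0.1752]
  tug 22.64 [-0.3  0.9 -2. ] [0.547  0.0029 0.1759]
  tug 22.89 [-0.1 -0.3 -3.8] [0.5468 0.003  0.1765]
  tug 23.14 [  0.2   1.7 -10.3] [0.5467 0.003  0.177 ]
23.64 -36.7 [ 0.4  0.3 -2.3] -0.0 [0.5471 0.0029 0.175 ] [0.5469 0.003  0.1747] 0.0357
23.89 -42.7 [-1.1  0.3 -0.6] -0.04 [0.547  0.003  0.1748] [0.547  0.003  0.1747] 0.0353
24.14 -48.7 [-0.7  0.6 -2.1] -0.03 [0.5469 0.003  0.175 ] [0.5468 0.003  0.175 ] 0.0357
24.39 -54.7 [ 0.3 -1.  -0.4] -0.02 [0.5467 0.0031 0.175 ] [0.5468 0.0031 0.175 ] 0.0354
  tug 24.64 [-1.2  0.8 -2.6] [0.5468 0.003  0.1759]
  tug 24.89 [ 0.1  1.1 -1.7] [0.5466 0.0031 0.1765]
  tug 25.14 [-0.9  1.2 -2.1] [0.5466 0.0032 0.1771]
  tug 25.39 [-1.  -0.1 -5.6] [0.5464 0.0033 0.1777]
25.89 -60.7 [ 0.1  0.5 -2.1] -0.01 [0.5467 0.0033 0.1754] [0.5466 0.0033 0.1753] 0.0356
26.14 -66.7 [-1.  -0.2 -1. ] 0.02 [0.5467 0.0034 0.1754] [0.5466 0.0034 0.1753] 0.0354
26.39 -72.7 [-0.4  0.2 -1. ] 0.03 [0.5465 0.0033 0.1756] [0.5465 0.0033 0.1755] 0.0358
26.64 -78.7 [ 0.2  0.4 -1.8] -0.01 [0.5466 0.0034 0.1758] [0.5464 0.0034 0.1757] 0.0355
  tug 26.89 [ 0.2  1.  -0.5] [0.5465 0.0034 0.1763]
  tug 27.14 [-0.   1.3 -1.2] [0.5465 0.0035 0.177 ]
  tug 27.39 [-0.   0.  -0.8] [0.5465 0.0036 0.1777]
  tug 27.64 [-0.1 -0.6 -1.4] [0.5464 0.0036 0.1785]
  tug 27.89 [-0.8 -0.  -2.5] [0.5464 0.0035 0.1791]
  tug 28.14 [-0.8 -1.3 -1.1] [0.5464 0.0036 0.1798]
  tug 28.39 [-0.4 -0.4 -1.3] [0.5463 0.0034 0.1805]
True
```

Run:
```python
from turn import *
s=json.load(open('s.json'))
while s['p'][2]<.207:
    s['p'][2]+=.003
    bot.goto_joints(kinematics.solve_ik(s['p'],down(np.radians(s['yaw']))))
    o=get_obs();f=np.array(o['wrist_force'])-s['b'];print(round(o['time_s'],2),f.round(1),np.round(o['position'],4))
    if f[2]<-8: print('stop');break
    s['p'][:2]=(np.array(s['p'][:2])+1e-4*f[:2]).tolist()
else:
    hand.move_gripper(.034,30)
    s['p'][2]=.23;bot.servo_line(s['p'],velocity=.1)
    save("s4",vision.read_camera("scene")["frame"],(250,90,390,230),5);save("w4",vision.read_camera("wrist")["frame"])
json.dump(s,open('s.json','w'));o=get_obs();print(o['time_s'],o['gripper_width'],np.round(o['joint_pos'],2))
```

```text
28.64 [-1.7 -1.  -0.1] [0.5464 0.0034 0.1838]
28.89 [-1.4 -0.8 -1.8] [0.5462 0.0033 0.1867]
29.14 [-0.9  0.2 -2.1] [0.5461 0.0032 0.1897]
29.39 [-0.7  0.2 -1.4] [0.546  0.0033 0.1927]
29.64 [-0.  -0.  -1.8] [0.5459 0.0032 0.1957]
29.89 [-0.5 -0.1 -1.6] [0.5459 0.0033 0.1987]
30.14 [-0.3  0.  -2. ] [0.5459 0.0032 0.2017]
30.39 [-0.7  0.2 -1.7] [0.5458 0.0033 0.2047]
30.64 [-0.3 -0.6 -2.5] [0.5458 0.0033 0.2077]
31.3333 0.03548549450072276 [0.   0.25 1.82 0.   1.07 1.38]
```

View pics/s4.png

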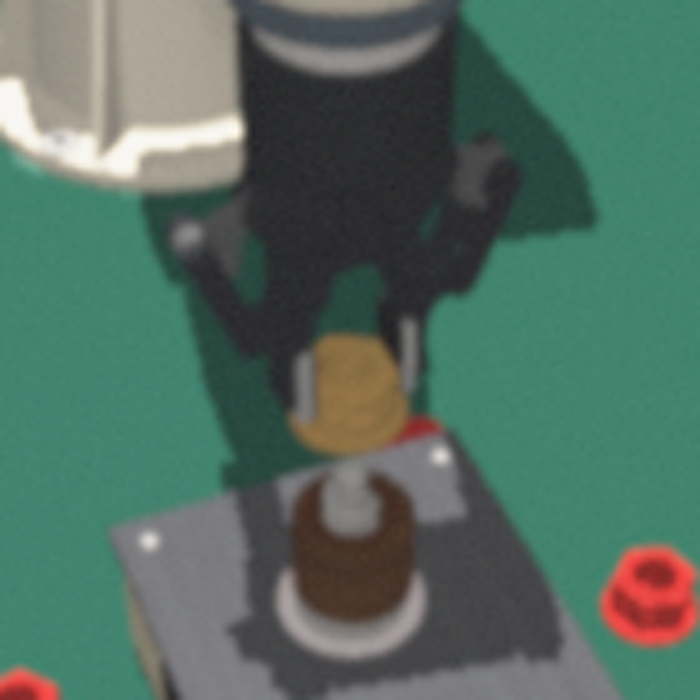

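View pics/w4.png

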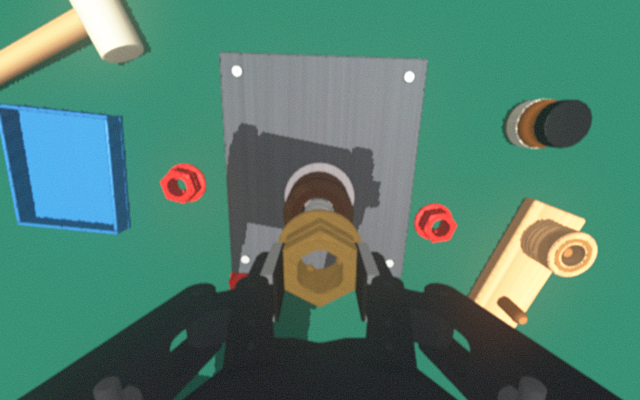

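Run:
```python
from turn import *
s=json.load(open('s.json'));b=np.array(s['b'])
q=down(np.radians(-83))
bot.reach([.503,.302,.13],q);print(get_obs()['time_s'])
bot.servo_line([.503,.302,.042],q,.12)
z=.042;f0=F(2)
while z>.022:
    z-=.0015;bot.servo_line([.503,.302,z],q,.03);f=np.array(get_obs()['wrist_force'])-f0
    if f[2]>2.5:break
o=get_obs();print(z,f.round(1),o['time_s'],np.round(o['position'],4))
hand.move_gripper(.060,20)
bot.servo_line([.503,.302,z+.06],q,.15)
o=get_obs();print(o['time_s'])
save("w5",vision.read_camera("wrist")["frame"])
```

```text
32.5417
0.02849999999999999 [-3.8 -1.4 13.9] 35.7083 [0.5031 0.3023 0.0296]
36.6167
```

View pics/w5.png

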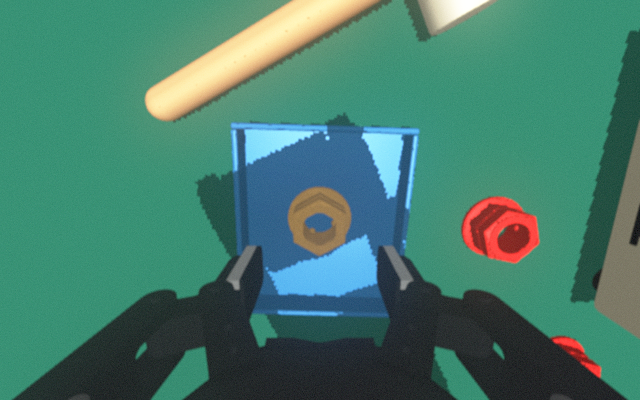

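Run:
```python
from h import *
bot.servo_line([.503,.302,.13],velocity=.2)
hand.move_gripper(.075,20)
q=down(np.radians(-97))
bot.reach([.548,.0045,.275],q)
W=vision.read_camera("wrist");o=get_obs();print(o['time_s'],np.round(o['joint_pos'],2),F(2).round(2))
u=proj(W,[.548,.0045,.148]).astype(int);print(u);np.savez("w6.npz",f=W["frame"],i=W["intrinsics"],v=W["view"])
save("w6c",W["frame"],(u[0]-75,u[1]-60,u[0]+75,u[1]+60),5)
```

```text
38.6417 [0.01 0.21 1.77 0.   1.16 1.7 ] [-0.12  0.19 -0.13]
[322 202]
```

View pics/w6c.png

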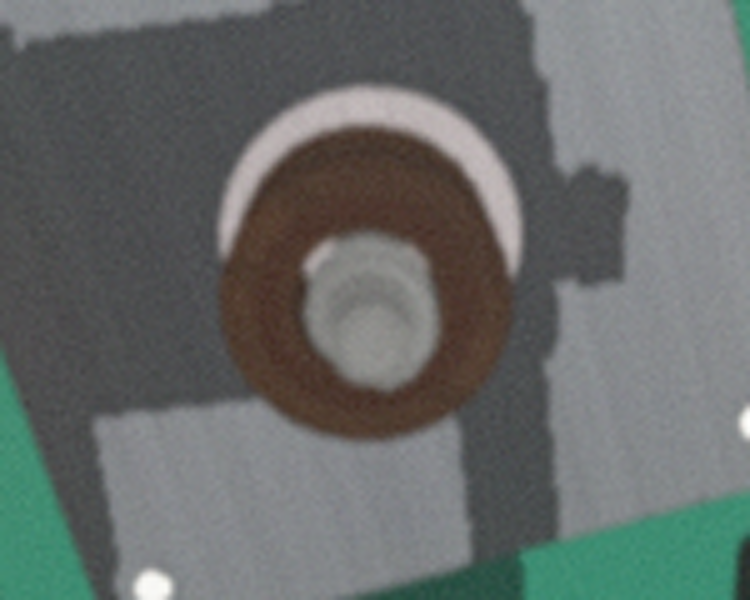

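Run:
```python
from h import *
d=np.load("w6.npz");W=dict(frame=d['f'],intrinsics=d['i'],view=d['v'])
f=lambda x,y:(247+(x+.5)/5-.5,142+(y+.5)/5-.5)
c=ray(W,f(367,295),.148);print(c,ray(W,f(221,295),.148),ray(W,f(513,295),.148))
x=np.array([-.9925,.1219,0]);c=c+.0019*x;c[2]=0;print(c)
q=down(np.radians(-97));jd=np.array([np.cos(np.radians(-97)),np.sin(np.radians(-97)),0])
bot.servo_line([c[0],c[1],.137],q,.12)
b=F(3);o=get_obs();print(o['time_s'],b.round(2),np.round(o['position'],4))
for w in (.060,.057,.055,.050):
    hand.move_gripper(w,25);f=F(2)-b;o=get_obs();print(w,round(o['time_s'],2),f.round(2),'jaw',round(f@jd,2),round(o['gripper_width'],4))
save("w7",vision.read_camera("wrist")["frame"]);np.save("c.npy",c)
```

```text
[0.55012058 0.00620014 0.148     ] [0.5533126  0.03242317 0.148     ] [ 0.54692941 -0.02001588  0.148     ]
[0.54823483 0.00643175 0.        ]
40.025 [-0.26  0.38  0.3 ] [0.5488 0.0064 0.1378]
0.06 40.36 [-0.26 -0.37 -0.18] jaw 0.4 0.06
0.057 40.61 [ 0.49 -0.83  0.15] jaw 0.76 0.057
0.055 40.86 [ 0.18 -0.84  0.64] jaw 0.81 0.0551
0.05 41.11 [ 0.63 -3.53  0.38] jaw 3.42 0.0524
```

View pics/w7.png

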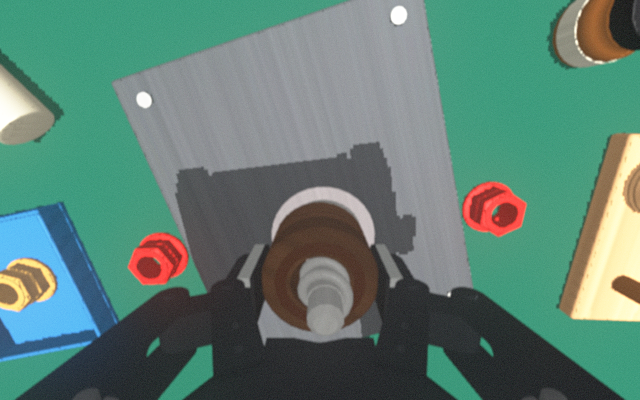

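Run:
```python
from h import *
c=np.load("c.npy");q=down(np.radians(-97))
hand.move_gripper(.050,35)
b=F(2)
for z in (.145,.160,.180,.25):
    bot.servo_line([c[0],c[1],z],q,.08 if z<.2 else .15);f=np.array(get_obs()['wrist_force'])-b;print(z,f.round(1))
    if f[2]<-10: print("stop");break
else:
    bot.reach([.36,-.268,.20],q)
    W=vision.read_camera("wrist");save("w8",W["frame"]);np.savez("w8.npz",f=W["frame"],i=W["intrinsics"],v=W["view"])
    print(proj(W,[.4380,-.2698,.056]))
    save("s8",vision.read_camera("scene")["frame"],(120,90,280,290),3)
o=get_obs();print(o['time_s'],np.round(o['position'],4),o['gripper_width'],np.round(o['joint_pos'],2))
```

```text
0.145 [-1.  -1.5  1.2]
0.16 [-2.1 -0.2  0.8]
0.18 [-0.6 -0.   2.3]
0.25 [-0.2  4.3 -1.8]
[313.06988673 114.74672043]
44.3917 [ 0.3609 -0.2675  0.2001] 0.05228265877909279 [-0.64  0.14  2.04  0.    0.96  1.05]
```

View pics/w8.png

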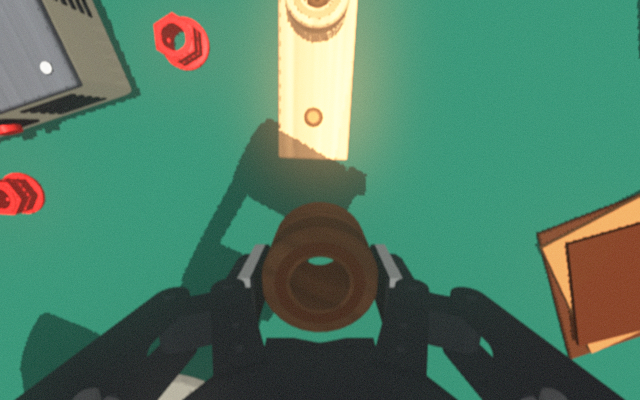

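View pics/s8.png

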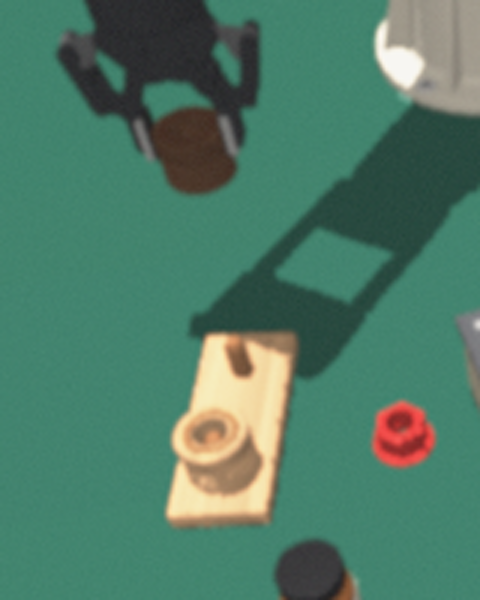

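Run:
```python
from h import *
d=np.load("w8.npz");W=dict(frame=d['f'],intrinsics=d['i'],view=d['v'])
x=np.array([-.9925,.1219,0])
p=ray(W,(313.2,117),.056);print("peg",p,p+.0019*x)
o=get_obs();t=np.array(o['position'])
for off in(-.004,0,.004):
  # predicted outlines: top circle and bottom circle of the drum
  for h,r in((.011,.027),(-.034,.027),(.011,.0135),(-.034,.0135)):
    a=np.linspace(0,2*np.pi,60);P=np.array([proj(W,t+off*x-.0019*x+[r*np.cos(k),r*np.sin(k),h]) for k in a]);print(off,h,r,'x',P[:,0].min().round(0),P[:,0].max().round(0),'y',P[:,1].min().round(0),P[:,1].max().round(0))
save("w8c",d['f'],(250,190,390,340),5)
```

```text
peg [ 0.43607949 -0.26967     0.056     ] [ 0.43419374 -0.26943839  0.056     ]
-0.004 0.011 0.027 x 261.0 383.0 y 214.0 324.0
-0.004 -0.034 0.027 x 276.0 367.0 y 190.0 275.0
-0.004 0.011 0.0135 x 292.0 353.0 y 244.0 299.0
-0.004 -0.034 0.0135 x 299.0 344.0 y 213.0 255.0
0 0.011 0.027 x 262.0 383.0 y 223.0 331.0
0 -0.034 0.027 x 276.0 367.0 y 197.0 281.0
0 0.011 0.0135 x 292.0 353.0 y 252.0 306.0
0 -0.034 0.0135 x 299.0 344.0 y 219.0 261.0
0.004 0.011 0.027 x 262.0 382.0 y 232.0 338.0
0.004 -0.034 0.027 x 277.0 367.0 y 204.0 287.0
0.004 0.011 0.0135 x 292.0 352.0 y 261.0 314.0
0.004 -0.034 0.0135 x 299.0 344.0 y 226.0 267.0
```

View pics/w8c.png

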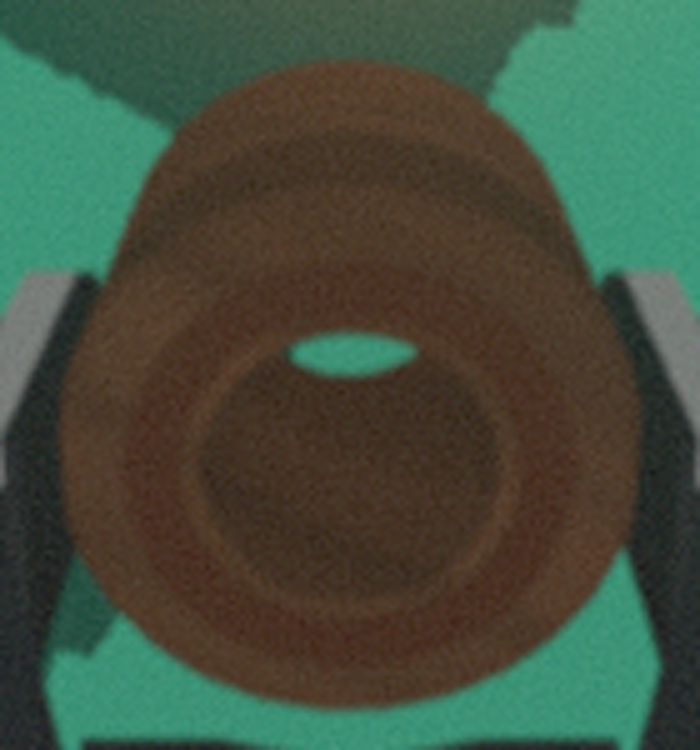

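Run:
```python
from h import *
q=down(np.radians(-97))
bot.servo_line([.4378,-.2696,.20],q,.12)
bot.servo_line([.4378,-.2696,.115],q,.1)
S=vision.read_camera("scene");T=vision.read_camera("top");W=vision.read_camera("wrist")
for n,c in(("S",S),("T",T),("W",W)): np.savez(f"h{n}.npz",f=c["frame"],i=c["intrinsics"],v=c["view"])
a=cv2.resize(S["frame"][160:270,140:250],None,fx=5,fy=5,interpolation=cv2.INTER_CUBIC);save("s9",a)
save("w9",W["frame"]);save("t9",T["frame"],(380,170,490,290),5)
o=get_obs();print(o['time_s'],np.round(o['position'],4))
```

```text
46.3417 [ 0.4382 -0.2698  0.1157]
```

View pics/s9.png

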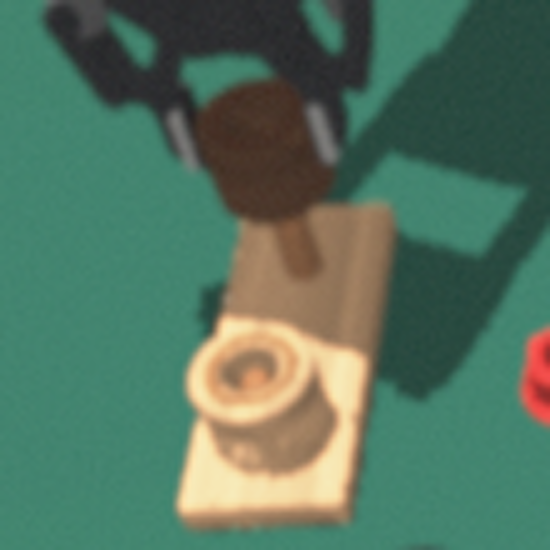

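View pics/w9.png

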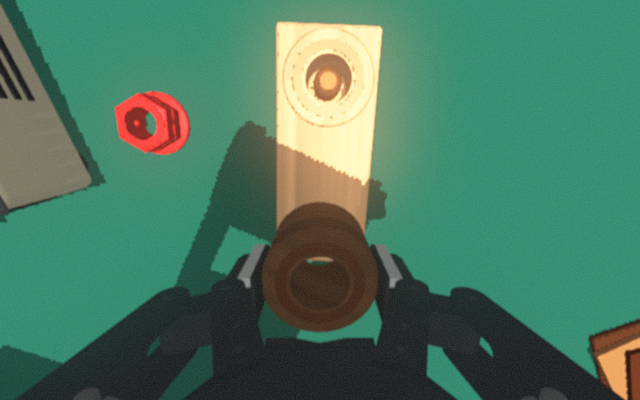

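View pics/t9.png

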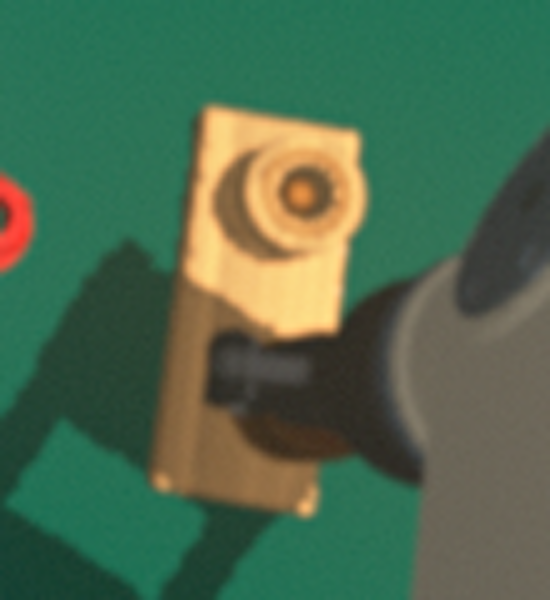

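Run:
```python
from h import *
d=np.load("hS.npz");S=dict(intrinsics=d['i'],view=d['v'])
t=np.array(get_obs()['position']);x=np.array([-.9925,.1219,0])
cr=lambda p:((np.array(p)-[140,160])*5+2).round(0)
for off in(-.003,0,.003):
  for dz in (-.034,-.039):
    a=np.linspace(0,2*np.pi,90)
    B=np.array([cr(proj(S,t+off*x+[.027*np.cos(k),.027*np.sin(k),dz])) for k in a]);Tt=np.array([cr(proj(S,t+off*x+[.027*np.cos(k),.027*np.sin(k),dz+.045])) for k in a])
    print(off,dz,'bot ymax',B[:,1].max(),'xr',B[:,0].min(),B[:,0].max(),'top ymin',Tt[:,1].min(),'xr',Tt[:,0].min(),Tt[:,0].max())
for P in((.4373,-.2702),(.4407,-.2686),(.4342,-.2694)):
    print(P,'foot',cr(proj(S,[*P,.018])),'tip',cr(proj(S,[*P,.056])))
dc=np.load("cam.npz")
```

```text
-0.003 -0.034 bot ymax 231.0 xr 214.0 333.0 top ymin 77.0 xr 188.0 311.0
-0.003 -0.039 bot ymax 238.0 xr 217.0 335.0 top ymin 85.0 xr 191.0 314.0
0 -0.034 bot ymax 226.0 xr 215.0 333.0 top ymin 73.0 xr 189.0 312.0
0 -0.039 bot ymax 233.0 xr 218.0 336.0 top ymin 81.0 xr 192.0 314.0
0.003 -0.034 bot ymax 221.0 xr 216.0 334.0 top ymin 68.0 xr 190.0 313.0
0.003 -0.039 bot ymax 228.0 xr 219.0 336.0 top ymin 76.0 xr 193.0 315.0
(0.4373, -0.2702) foot [305. 268.] tip [287. 217.]
(0.4407, -0.2686) foot [308. 273.] tip [290. 222.]
(0.4342, -0.2694) foot [306. 263.] tip [288. 212.]
```

Run:
```python
from h import *
q=down(np.radians(-97));p=np.array([.440,-.2696,.115])
bot.servo_line(p,q,.05);bot.dwell(.1);b=F(3)
bot.servo_line([p[0],p[1],.100],q,.06)
p[2]=.100
while p[2]>.050:
    p[2]-=.003;bot.servo_line(p,q,.04);o=get_obs();f=np.array(o['wrist_force'])-b
    print(round(p[2],4),round(o['time_s'],2),f.round(1),np.array(o['ft_torque']).round(2),np.round(o['position'],4))
    if f[2]>4: print('contact');break
    p[:2]+=1.5e-4*np.clip(f[:2],-4,4)
np.save("p.npy",p)
```

```text
0.097 47.39 [0.1 0.5 0.2] [ 0.01  0.04 -0.08] [ 0.44   -0.2696  0.0969]
0.094 47.64 [1.1 0.5 0.8] [-0.   -0.   -0.02] [ 0.4399 -0.2694  0.0939]
0.091 47.89 [ 0.8 -0.6  0.2] [-0.02 -0.   -0.03] [ 0.4401 -0.2694  0.0908]
0.088 48.14 [0.2 0.1 0.4] [-0.01 -0.01 -0.06] [ 0.4402 -0.2695  0.0878]
0.085 48.39 [0.7 0.3 1.1] [-0.01 -0.04  0.01] [ 0.4402 -0.2694  0.0848]
0.082 48.64 [ 0.1 -1.2  0.4] [0.04 0.02 0.02] [ 0.4403 -0.2694  0.0818]
0.079 48.89 [-0.6  0.3  1.1] [ 0.04  0.02 -0.  ] [ 0.4403 -0.2696  0.0788]
0.076 49.14 [0.1 0.1 0.5] [-0.02  0.01 -0.  ] [ 0.4402 -0.2695  0.0758]
0.073 49.39 [-0.7 -0.  -1.2] [0.04 0.01 0.01] [ 0.4402 -0.2695  0.0728]
0.07 49.64 [ 0.3 -0.4  0.2] [ 0.02 -0.02 -0.02] [ 0.4401 -0.2695  0.0698]
0.067 49.89 [0.4 1.1 0.3] [-0.02  0.02  0.03] [ 0.4402 -0.2696  0.0668]
0.064 50.14 [ 0.2 -0.2  0.7] [-0.02  0.   -0.07] [ 0.4402 -0.2694  0.0638]
0.061 50.39 [ 0.1 -1.   0.4] [ 0.   -0.02  0.01] [ 0.4403 -0.2694  0.0608]
0.058 50.64 [-0.6  0.2 -0.1] [ 0.02 -0.    0.  ] [ 0.4403 -0.2696  0.0578]
0.055 50.89 [ 0.7 -0.2 -0.2] [-0.    0.05 -0.02] [ 0.4402 -0.2696  0.0548]
0.052 51.14 [0.1 1.4 9. ] [ 0.49  0.07 -0.01] [ 0.4407 -0.2696  0.0524]
contact
```

Run:
```python
from h import *
q=down(np.radians(-97));p=np.load("p.npy");
bot.servo_line([p[0],p[1],.0528],q,.03)
hand.move_gripper(.064,20)
bot.servo_line([p[0],p[1],.13],q,.1)
bot.reach([.39,-.26,.25],q)
save("w10",vision.read_camera("wrist")["frame"]);S=vision.read_camera("scene")["frame"];T=vision.read_camera("top")["frame"]
save("s10",S,(140,120,300,250),4);save("s10f",S);save("t10",T)
print(get_obs()['time_s'])
```

```text
53.325
```

View pics/w10.png

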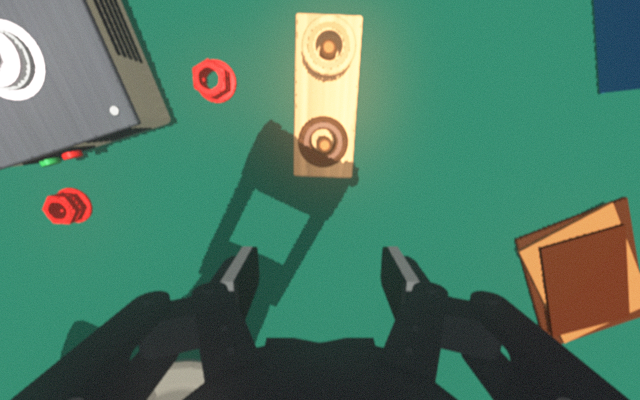

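View pics/s10.png

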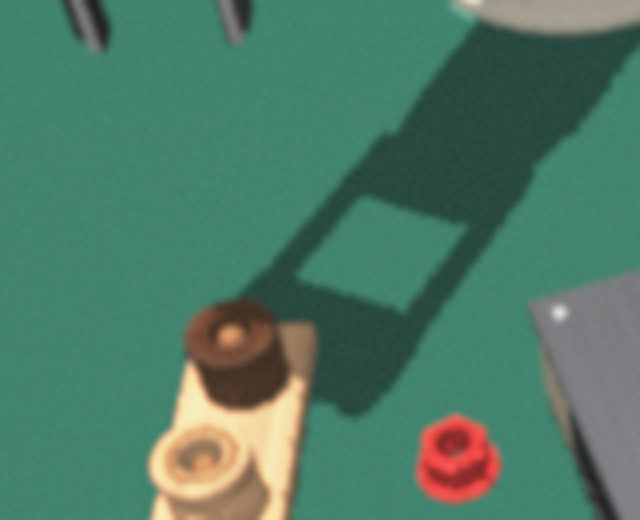

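View pics/s10f.png

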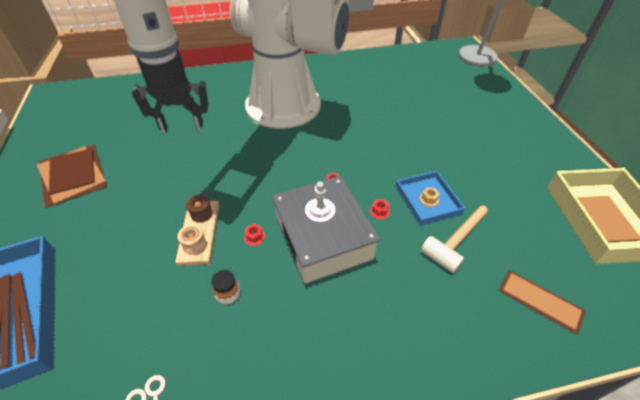

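The wrist view shows the dark drum upright on the free peg at (323,143), with the peg visible in its bore. The scene view shows the nut in the blue dish at (431,197). The spare drum, jar and mallet are where they were.

Run:
```python
from workcell import hand_in
print(hand_in())
```

```text
the job is handed in; nothing more can be done
None
```

The nut is in the blue dish, the worn drum is down on the free peg, and the job was handed in at about 53 s of the 72 s allowed. No verdict came back.

- **Nut:** I gripped it across two flats and turned it about 204° clockwise. Forces on the hand stayed within a few newtons while turning. One of the tugs to test whether it was free read 10 N, above the 3–5 N suggested but under the 20 N limit. It then lifted off cleanly. I pressed it down at up to 14 N in the dish before letting go, and a close wrist picture shows it lying flat near the middle.
- **Drum:** It lifted off without resistance and went down over the peg with no side contact. It met the stand's base at the expected height, with a 9 N push. The last pictures show it upright with the peg in its bore and the hand clear. I judged its centring from the pictures and did not measure it.
- **Bystanders:** In the last scene picture, the spare drum, jar and mallet look unmoved.
- **Disagreements:** The cameras differed by 2–3 mm on the spindle and up to about 6 mm on the peg. I averaged two opposite wrist views and then worked by feel for the nut, and took a middle value for the peg, which was within the bore's clearance.

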